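# Clear the collet chest and hold its lid open

### The job

I need both hands to take the collets out of the grey steel chest, so please open it for me: first take the V-block off the closed lid and set it down (do not drop it) on the floor of the wooden tray, upright with its groove up. Then raise the lid to 60 degrees from closed and stay there holding it with the gripper, because it falls shut by itself; do not let it slam, and finish while still holding it open. Leave the other things on the bench and the bushing in the tray where they are.

Things in the scene. Friction and masses are not known exactly. Their poses are not given: they have to be found in the camera images.
- chest: Fixed grey steel chest, open box 190 (x) x 240 (y) x 90 mm high, walls 4 mm, closed by a hinged lid. Origin: centre of its underside, on the bench top; z up; its -x side is the front, where the lid's handle is, and the hinge runs along the top of its +x (far) side. Twelve collets stand in a rack inside. The chest may stand to the left or the right, turned up to 0.3 rad.
- lid (a joint): Opening angle of the chest's lid, rad: 0 closed (level), grows as the front edge rises; 60 degrees = 1.047; a stop at 1.35. The lid swings freely and falls shut at every angle when let go. It is a plain steel sheet 190 x 240 x 6 mm, about 0.5 kg (0.35 to 0.7); its closed top face is 96.5 mm above the bench.
- lid_hinge (a point): Point on the hinge axis, in the middle of the chest's width, 90.5 mm above the bench. It turns with the lid; the hinge axis is its y axis, which is also the chest's y axis. With the lid closed its axes are those of the chest.
- lid_handle (a point): Middle of the grip of the lid's handle: a round steel bar 10 mm thick and 110 mm long, parallel to the hinge, on two end posts; the bar's centre line is 40 mm above the lid's top face. In the lid's frame it lies 160 mm from the hinge towards the front (-x) and 46 mm up (z) from the hinge axis. It turns with the lid. The round bar can turn between the fingers, so the gripper may keep pointing straight down while the lid rises.
- vblock: Loose steel V-block, 60 mm long (x, along the groove) x 45 mm wide (y, flat upright sides) x 40 mm high, 0.45 to 0.65 kg, V groove in its top. Origin: centre of its underside; z up. It starts lying on the closed lid, behind the handle.
- tray: Fixed open wooden tray, 200 (x) x 180 (y) x 24 mm high, walls 6 mm, floor 6 mm thick. Origin: centre of its underside on the bench; z up. It stands on the other side from the chest.
- tray_floor (a point): Centre of the tray's inner floor (188 x 168 mm inside), 6 mm above the bench, axes of the tray.
- bushing: Bystander: loose dark steel bushing, 36 mm diameter, 30 mm high, standing in the tray in its far (+x) part, about 65 mm from the tray's centre. Origin: centre of its underside.
- file: Bystander: loose flat file with a wooden handle, about 290 mm long and 25 mm high, lying on the bench to the right of chest and tray. Origin: under it, between handle and blade.
- nut: Bystander: large loose square nut, 36 x 36 x 19 mm, on the bench beyond chest and tray. Origin: centre of its underside.
- parallel: Bystander: loose steel bar 30 x 120 x 20 mm on the bench beyond chest and tray. Origin: centre of its underside.
- brush: Bystander: loose hand brush lying on the bench to the left of chest and tray. Origin: its underside.

How it is judged:
On the way, in this order (a step that is already met when the one before it is completed fails the run):
1. the V-block stands released on the tray floor, groove up, while the lid is still closed (x of vblock in the frame of tray_floor between -0.074 and 0.074 m and y of vblock in the frame of tray_floor between -0.064 and 0.064 m and z of vblock in the frame of tray_floor between -0.004 and 0.006 m and angle between vblock's own z axis and vertical below 0.12 rad and linear speed of vblock below 0.03 m/s and contact force between vblock and the arm below 0.1 N and contact force between vblock and the fingers below 0.1 N and value of joint lid below 0.15 rad), for 0.3 s.
2. the gripper holds the lid still at 60 degrees (55 to 65) (value of joint lid between 0.96 and 1.135 rad and velocity of joint lid between -0.06 and 0.06 rad/s and contact force between lid and the fingers above 0.5 N), for 0.5 s.
At the end, for the whole second after the job is handed in: The lid is held still at 55 to 65 degrees by the gripper's fingers alone (over 0.5 N on the lid; V-block and bystanders do not touch it), and the V-block stands at rest on the tray floor, upright within 7 degrees, not touched by the robot (all of step 2 and x of vblock in the frame of tray_floor between -0.074 and 0.074 m and y of vblock in the frame of tray_floor between -0.064 and 0.064 m and z of vblock in the frame of tray_floor between -0.004 and 0.006 m and angle between vblock's own z axis and vertical below 0.12 rad and linear speed of vblock below 0.03 m/s and contact force between vblock and the arm below 0.1 N and contact force between vblock and the fingers below 0.1 N and contact force between lid and vblock below 0.1 N and contact force between lid and bushing below 0.1 N and contact force between lid and file below 0.1 N and contact force between lid and nut below 0.1 N and contact force between lid and parallel below 0.1 N and contact force between lid and brush below 0.1 N); the arm keeps its last pose, push and grip.
It fails at once if the V-block is dropped (falls faster than 0.8 m/s out of the fingers) (linear speed of vblock above 0.8 m/s and contact force between vblock and the fingers below 0.05 N).
It fails at once if the lid is raised with the V-block on it (value of joint lid above 0.2 rad and contact force between lid and vblock above 0.2 N).
It fails at once if the lid slams (falls faster than 3 rad/s) (velocity of joint lid below -3 rad/s).
It fails at once if a bystander (bushing, file, nut, bar, brush) is displaced by more than 30 mm (distance of any of bushing, file, nut, parallel, brush from where it was at the start of the episode above 0.03 m).
It also fails if it takes over 54 s, if anything falls off the work surface, if the arm or the gripper's body presses on something with over 40 N, if the wrist force passes 120 N, or if a joint passes its speed limit or range.

### The arm

A 6-joint arm with a two-finger parallel gripper is mounted at the origin on the work surface. World frame = base frame: x ahead of the robot, y to its left, z up, the work surface at z = 0. Lengths are in m, angles in rad, forces in N, time in s.
With the tool pointing down it reaches from about 0.35 to 0.775 m from the base axis. Payload 5.5 kg.
Tool frame: the origin (TCP) lies midway between the tips of the shut fingers; the grasp point (between the pads) lies 19 mm behind it; z points along the fingers, x is the direction in which the jaws open and shut, and the axes are right-handed (so a half turn about z gives the same grasp; the last joint's range is limited). The gripper opens to 85 mm and grips with 20 to 120 N. Pads are 22 mm wide; open, the fingers measure 114 mm over their backs; the gripper's body (76 mm by 85 mm) begins 54 mm behind the grasp point. The pads swing forward as they close: fully open they stand 13 mm farther back than shut.
Start: joints at [-1.48, 0.313, 0.046, 1.304, 0, 1.431], TCP at [0.132, -0.56, 0.197] pointing down, gripper open.
Joint ranges: [-2.76, 2.76], [-0.86, 1.69], [-1.03, 1.26], [-2.2, 2.34], [-1.47, 1.5], [-3.14, 3.14]. Speed limits (rad/s): [2.57, 2.57, 3.14, 3.14, 3.14, 3.14].

### API

Orientations are given as a unit quaternion [w, x, y, z].
In Python, from workcell import env gives the robot as it stands. The module is installed in compiled form; this text tells all that it offers.
- The arm moves only by the tool apply_moves, never from a script. Its argument "moves" is a list of rows, each a list of 3 entries, a list of its own where there are three numbers: the shift along the tool's x, y, z in cm, then the turn about the tool's z in degrees, then the opening, from 0 (shut) to 1 (fully open). In form: [[[x, y, z], yaw, gripper], ...]. A call has exactly 10 rows; each row is the pose to reach, as a shift and turn from the pose commanded when the call began, along the tool's axes at that moment; what a row does not reach only later rows make up. A row lasts 1/8 s, in which the tool goes at most 62.5 mm and 10.7 degrees, less where a joint would pass 70% of its speed; a pose out of reach is approached as far as the arm can. A call with a gripper value outside its range is refused whole. The fingers move at their own pace and stop on an object; "squeeze" is the grip in N (left out, the last holds). Time passes only in rows, so rows that repeat a pose let the fingers close, or fill a call up. It gives the time, the measured TCP pose, the force and the opening at its end, in the units of the state.
- env.get_state(): the state, without advancing time (a new reading comes with each control period).
- env.read_camera(name): name is "side" or "top"; returns a dict with "pixels" (480x640x3 uint8, red, green, blue), "fov_y" (degrees; the focal length in pixels is half the picture's height over the tangent of half this angle, whatever the lens; pixels are square), "cx", "cy" (the principal point, pixels), "world_from_camera" (4x4, takes a point from camera to world coordinates). Camera axes: x right, y down, z forward; pixel columns grow to the right and rows downward; lengths in m; the calibration is good to about 2 mm. A picture is of the moment at which its call begins. There is no depth.
- env.hand_in(): hands the job in, once; it reports no verdict.
The state is a dict: "clock": time; "joint_pos": joint angles; "qvel": joint speeds; "tau": joint torques, N m; "tcp_pos": TCP position; "orientation": TCP orientation; "wrist_force": force on the tool from outside, world axes, zero at the start; "ft_torque": the same for the moment, N m; "finger_gap": finger opening in m.
Only numpy, scipy, OpenCV 4.12 (cv2) and the standard library are available. Lean on these libraries where they do the work, as an engineer would, in place of code of your own. Each camera call takes 0.05 s, during which the arm holds its last target.

## Working session

There is one attempt and no reset: what is moved stays moved. The work goes in short steps, Python scripts to look and compute and a tool call to move; the robot and the scene stay as the last step left them, time stands still between calls to the robot, and variables do not carry over. Pictures are saved under pics/ and viewed, and the job is handed in when it is done.

Besides the shell and the picture viewer there is one more tool, called after "Emit:" as a command line: name --argument value ..., lists and objects as JSON in quotes. apply_moves: Moves the arm, as the interface text tells. Its arguments: {"type":"object","properties":{"moves":{"type":"array","items":{"type":"array"}},"squeeze":{"type":"number"}},"required":["moves"]}

```bash
mkdir -p pics
python3 - <<'E'
from workcell import env
import cv2,numpy as np
for n in("side","top"):
    c=env.read_camera(n);cv2.imwrite(f"pics/{n}0.png",c["pixels"][:,:,::-1]);print(n,c["fov_y"],c["cx"],c["cy"],np.round(c["world_from_camera"],3))
print(env.get_state())
E
```

```text
side 49.943616402110656 322.8212858990789 235.02575393459261 [[-0.909 -0.316  0.272  0.333]
 [-0.417  0.694 -0.587  0.645]
 [-0.003 -0.647 -0.763  0.959]
 [ 0.     0.     0.     1.   ]]
top 55.938074109385354 314.7445267203124 244.6688908137596 [[ 0.002 -0.992  0.128  0.467]
 [-1.     0.     0.018 -0.019]
 [-0.018 -0.128 -0.992  1.273]
 [ 0.     0.     0.     1.   ]]
{'clock': 0.1, 'joint_pos': array([-1.47960141e+00,  3.13953632e-01,  4.50854134e-02,  1.30359086e+00,
       -2.19150959e-05,  1.43120848e+00]), 'qvel': array([ 9.51153500e-05, -1.56893556e-03,  3.03062121e-03, -2.20252811e-03,
        1.23329790e-04,  3.00278910e-04]), 'tau': array([ 2.01819399e-03, -4.81724131e+01,  2.99244869e+01,  1.26866487e-02,
       -2.27638820e-04, -1.82342529e-05]), 'tcp_pos': array([ 0.13146831, -0.55924182,  0.19567903]), 'orientation': array([-5.94364454e-04,  7.83817187e-01, -6.20991083e-01, -5.81410155e-04]), 'wrist_force': array([-0.40991152,  0.30096303,  0.11336939]), 'ft_torque': array([-0.00115349,  0.03899203,  0.03461517]), 'finger_gap': 0.0853234372217106}
```

View pics/top0.png

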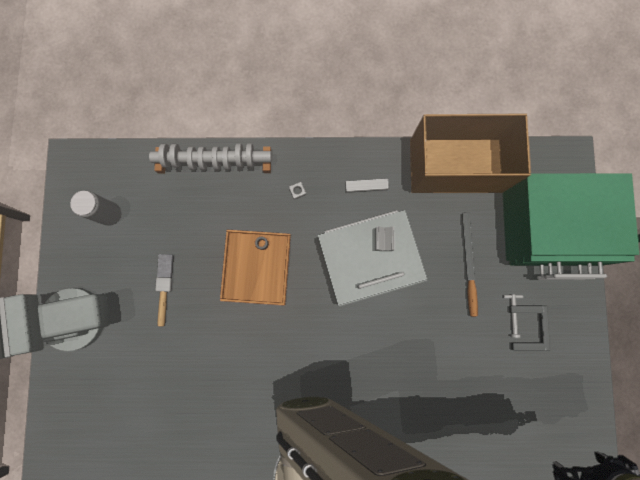

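View pics/side0.png

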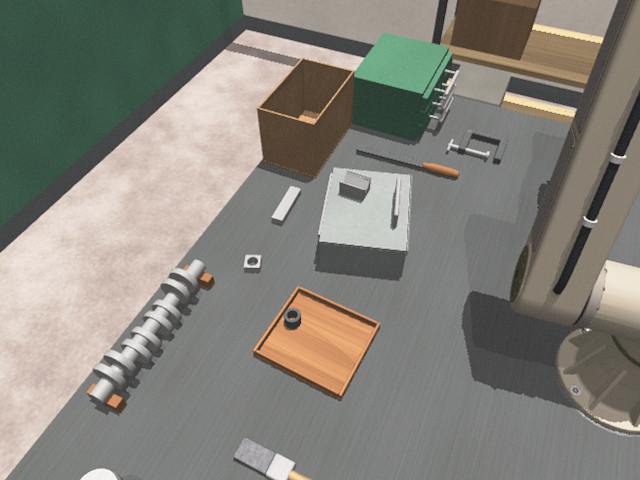

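The top view shows the tray at about (256,267), the bushing at (262,243), the lid centre at about (373,257), the handle from (359,287) to (402,274), and the V-block at about (384,239). I'll zoom in next.

```bash
cat > h.py <<'E'
import cv2,numpy as np
from workcell import env
def cam(n):
    c=env.read_camera(n);return c
def ray(c,u,v):
    f=240/np.tan(np.radians(c["fov_y"]/2));T=np.array(c["world_from_camera"])
    d=T[:3,:3]@np.array([(u-c["cx"])/f,(v-c["cy"])/f,1]);return T[:3,3],d
def onz(c,u,v,z):
    o,d=ray(c,u,v);return o+d*(z-o[2])/d[2]
def proj(c,p):
    f=240/np.tan(np.radians(c["fov_y"]/2));T=np.array(c["world_from_camera"])
    q=T[:3,:3].T@(np.array(p)-T[:3,3]);return np.array([c["cx"]+f*q[0]/q[2],c["cy"]+f*q[1]/q[2]])
def tri(ca,a,cb,b):
    o1,d1=ray(ca,*a);o2,d2=ray(cb,*b)
    s=np.linalg.lstsq(np.c_[d1,-d2],o2-o1,rcond=None)[0]
    p,q=o1+s[0]*d1,o2+s[1]*d2
    return (p+q)/2,np.linalg.norm(p-q)
E
python3 - <<'E'
import cv2
t=cv2.imread("pics/top0.png");s=cv2.imread("pics/side0.png")
cv2.imwrite("pics/t1.png",cv2.resize(t[200:315,310:435],None,fx=5,fy=5,interpolation=2)[:600,:800])
cv2.imwrite("pics/s1.png",cv2.resize(s[160:285,310:420],None,fx=4.8,fy=4.8,interpolation=2)[:600,:800])
E
```

```text
(no output)
```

View pics/t1.png

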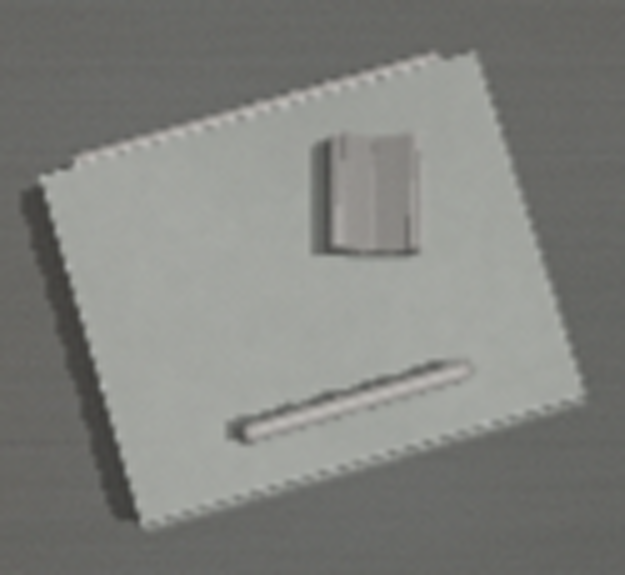

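View pics/s1.png

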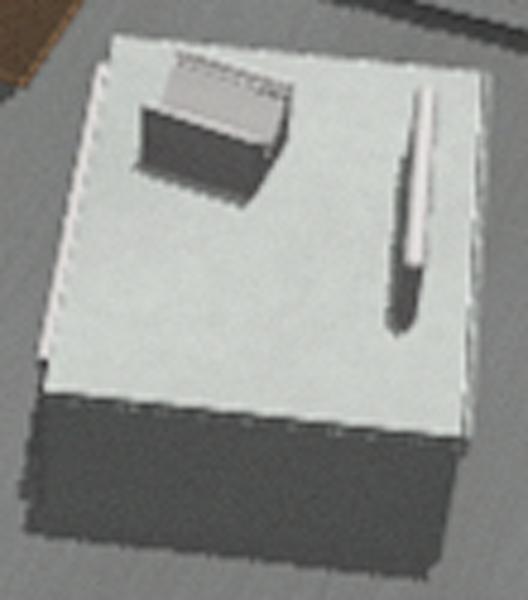

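Run:
```python
from h import *
T=cam("top");S=cam("side")
t=lambda U,V:((U+.5)/5+310-.5,(V+.5)/5+200-.5)
s=lambda U,V:((U+.5)/4.8+310-.5,(V+.5)/4.8+160-.5)
np.set_printoptions(precision=4,suppress=True)
L=[onz(T,*t(*p),.0965) for p in[(143,527),(585,402),(480,53),(40,178)]]
print("lid top",*L,np.mean(L,0),[np.linalg.norm(L[i]-L[i-1]) for i in range(4)])
Ls=[onz(S,*s(*p),.0965) for p in[(463,437),(488,72),(112,36),(45,392)]]
print("lid side",*Ls,np.mean(Ls,0))
for X in(L,Ls):
    print("yaw",[np.degrees(np.arctan2(*(X[a]-X[b])[[1,0]]))for a,b in((3,0),(2,1))],[np.degrees(np.arctan2(-(X[a]-X[b])[0],(X[a]-X[b])[1]))for a,b in((0,1),(3,2))])
V=[onz(T,*t(*p),.1365) for p in[(330,248),(418,252),(418,133),(335,135)]]
print("vb",*V,np.mean(V,0))
V2=[onz(S,*s(*p),.1365) for p in[(270,145),(292,90),(178,52),(145,107)]]
print("vb",*V2,np.mean(V2,0))
H=[onz(T,*t(*p),.1365+.003) for p in[(245,434),(467,370)]]
print("h",*H,np.mean(H,0))
H=[onz(S,*s(*p),.1365+.003) for p in[(414,260),(428,88)]]
print("h",*H,np.mean(H,0))
# tray
im=T["pixels"];hsv=cv2.cvtColor(im,cv2.COLOR_RGB2HSV)
m=cv2.inRange(hsv,(3,80,60),(20,255,255));m[:, :200]=0;m[:,310:]=0;m[:215]=0;m[320:]=0
c=max(cv2.findContours(m,0,2)[0],key=cv2.contourArea);r=cv2.minAreaRect(c);print("tray px",r)
B=[onz(T,*p,.024) for p in cv2.boxPoints(r)];print(*B,np.mean(B,0))
cv2.imwrite("pics/t2.png",cv2.resize(im[220:315,210:300,::-1],None,fx=6,fy=6,interpolation=2))
```

```text
lid top [ 0.4618 -0.058   0.0965] [ 0.5263 -0.2868  0.0965] [ 0.7103 -0.2371  0.0965] [ 0.6437 -0.0047  0.0965] [ 0.5855 -0.1467  0.0965] [np.float64(0.1896091161806694), np.float64(0.237746005129867), np.float64(0.19057465330161744), np.float64(0.24168748136376753)]
lid side [ 0.4605 -0.0528  0.0965] [ 0.5251 -0.2834  0.0965] [ 0.7096 -0.2292  0.0965] [0.6409 0.0007 0.0965] [ 0.5841 -0.1412  0.0965]
yaw [np.float64(16.3315909569494), np.float64(15.144255292378515)] [np.float64(15.759656564548104), np.float64(15.988186244451136)]
yaw [np.float64(16.53261639621018), np.float64(16.371490290174563)] [np.float64(15.650589029071892), np.float64(16.648428462793508)]
vb [ 0.6018 -0.1518  0.1365] [ 0.5998 -0.196   0.1365] [ 0.6607 -0.1973  0.1365] [ 0.6597 -0.1552  0.1365] [ 0.6305 -0.1751  0.1365]
vb [ 0.5938 -0.1501  0.1365] [ 0.5979 -0.1894  0.1365] [ 0.6582 -0.1914  0.1365] [ 0.6576 -0.1494  0.1365] [ 0.6269 -0.1701  0.1365]
h [ 0.508  -0.1077  0.1395] [ 0.5401 -0.2188  0.1395] [ 0.5241 -0.1632  0.1395]
h [ 0.507  -0.1058  0.1395] [ 0.5382 -0.2146  0.1395] [ 0.5226 -0.1602  0.1395]
tray px ((254.81173706054688, 266.9470520019531), (65.57550811767578, 72.47819519042969), 4.39870548248291)
[0.4729 0.2665 0.024 ] [0.6744 0.2567 0.024 ] [0.6599 0.0726 0.024 ] [0.4595 0.0861 0.024 ] [0.5667 0.1705 0.024 ]
```

View pics/t2.png

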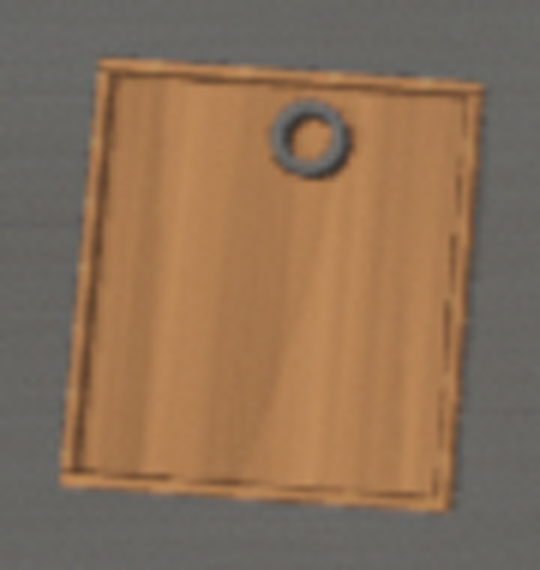

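Top and side measurements agree within about 5 mm:

| Item | Position (x, y) | Yaw |
|---|---|---|
| V-block | (0.629, -0.173) | about -1.5° |
| Handle | (0.523, -0.162) | about 16° |
| Tray | (0.566, 0.170) | about -4° |

I'll move above the V-block first.

```bash
cat >> h.py <<'E'
from scipy.spatial.transform import Rotation as R
def plan(x,y,z,yaw):
    s=env.get_state();q=s["orientation"];M=R.from_quat([q[1],q[2],q[3],q[0]]).as_matrix()
    d=M.T@(np.array([x,y,z])-s["tcp_pos"])*100
    y0=np.degrees(np.arctan2(M[1,0],M[0,0]))
    print("t",s["clock"],"tcp",s["tcp_pos"].round(4),"yaw",y0.round(2),"tilt",np.degrees(np.arccos(-M[2,2])).round(2),"gap",round(s["finger_gap"],4),"F",np.round(s["wrist_force"],1),"j",s["joint_pos"].round(2))
    print("shift",d.round(2),"turn",round(y0-yaw,2))
E
python3 -c "
from h import *
plan(.629,-.173,.24,88.5)"
```

```text
t 0.2 tcp [ 0.1315 -0.5594  0.1959] yaw -76.78 tilt 0.06 gap 0.0856 F [ 0.  -0.   0.3] j [-1.48  0.31  0.05  1.3   0.    1.43]
shift [-26.24 -57.27  -4.37] turn -165.28
```

Emit:
apply_moves --moves '[[[-1,-2,-3],-8,1],[[-3,-6,-4.4],-18,1],[[-5,-11,-4.4],-28,1],[[-7.5,-16.5,-4.4],-38,1],[[-10,-22,-4.4],-48,1],[[-12.5,-27.5,-4.4],-58,1],[[-15,-33,-4.4],-68,1],[[-17.5,-38.5,-4.4],-78,1],[[-20,-44,-4.4],-88,1],[[-22,-48,-4.4],-97,1]]'

```text
clock: 1.45
tcp_pos: [0.5501, -0.2339, 0.2401]
orientation: [-0.0, 0.984, 0.179, -0.0]
wrist_force: [0.2, 0.0, 0.5]
finger_gap: 0.0851
```

```bash
python3 -c "
from h import *
plan(.629,-.173,.2,88.5)"
```

```text
t 1.45 tcp [ 0.5501 -0.2339  0.2401] yaw 20.62 tilt 0.01 gap 0.0851 F [0.2 0.  0.5] j [-0.54  0.35  0.21  1.43  0.    0.67]
shift [ 9.53 -2.92  4.01] turn -67.88
```

Emit:
apply_moves --moves '[[[1.5,-0.5,0],-9,1],[[3,-1,0],-18,1],[[4.5,-1.5,0],-27,1],[[6,-2,1],-36,1],[[7.5,-2.5,2],-45,1],[[9,-2.8,3],-54,1],[[9.5,-2.9,4],-63,1],[[9.5,-2.9,4],-68,1],[[9.5,-2.9,4],-68,1],[[9.5,-2.9,4],-68,1]]'

```text
clock: 2.7
tcp_pos: [0.6276, -0.1758, 0.2005]
orientation: [0.0, 0.719, 0.696, -0.0]
wrist_force: [-0.1, -0.6, -0.5]
finger_gap: 0.0853
```

```bash
python3 -c "
from h import *
plan(.629,-.173,.099,88.5)
for n in('top','side'):
    c=cam(n);cv2.imwrite(f'pics/a_{n}.png',c['pixels'][:,:,::-1])
"
```

```text
t 2.7 tcp [ 0.6276 -0.1758  0.2005] yaw 88.14 tilt 0.01 gap 0.0853 F [-0.1 -0.6 -0.5] j [-0.4   0.47  0.29  1.39 -0.   -0.36]
shift [ 0.29  0.13 10.15] turn -0.36
```

View pics/a_side.png

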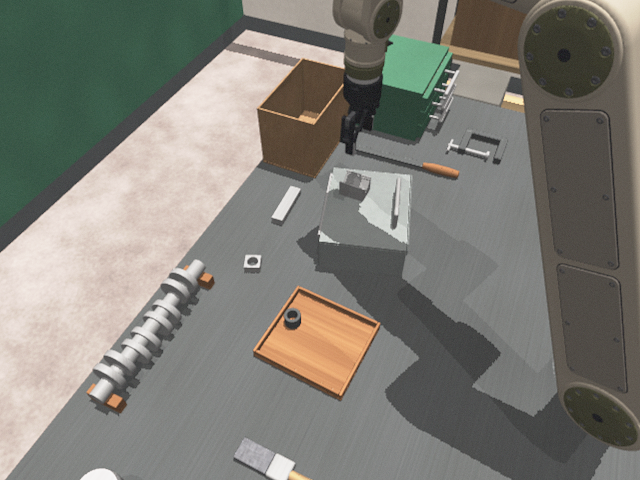

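The side view shows the gripper tips near (350,140), hanging above the V-block at (352,183) with nothing else in the way. I'll descend with the fingers open.

Emit:
apply_moves --moves '[[[0.1,0.1,1.5],0,1],[[0.2,0.1,3],0,1],[[0.3,0.1,4.5],0,1],[[0.3,0.1,6],0,1],[[0.3,0.1,7.5],0,1],[[0.3,0.1,8.5],0,1],[[0.3,0.1,9.2],0,1],[[0.3,0.1,9.8],0,1],[[0.3,0.1,10.1],0,1],[[0.3,0.1,10.1],0,1]]'

```text
clock: 4.05
tcp_pos: [0.6287, -0.1728, 0.0995]
orientation: [0.0, 0.718, 0.696, -0.0]
wrist_force: [-0.0, -0.3, 0.3]
finger_gap: 0.0854
```

```bash
python3 -c "
from h import *
plan(.629,-.173,.099,88.5)
a=[cam(n)['pixels'][:,:,::-1] for n in('top','side')]
cv2.imwrite('pics/b.png',np.hstack([cv2.resize(a[0][180:310,310:440],(390,590),interpolation=2),cv2.resize(a[1][110:240,280:410],(400,590),interpolation=2)]))
"
```

```text
t 4.05 tcp [ 0.6287 -0.1728  0.0995] yaw 88.22 tilt 0.01 gap 0.0854 F [-0.  -0.3  0.3] j [-0.39  0.5   0.09  1.16 -0.   -0.36]
shift [-0.02  0.03  0.05] turn -0.28
```

View pics/b.png

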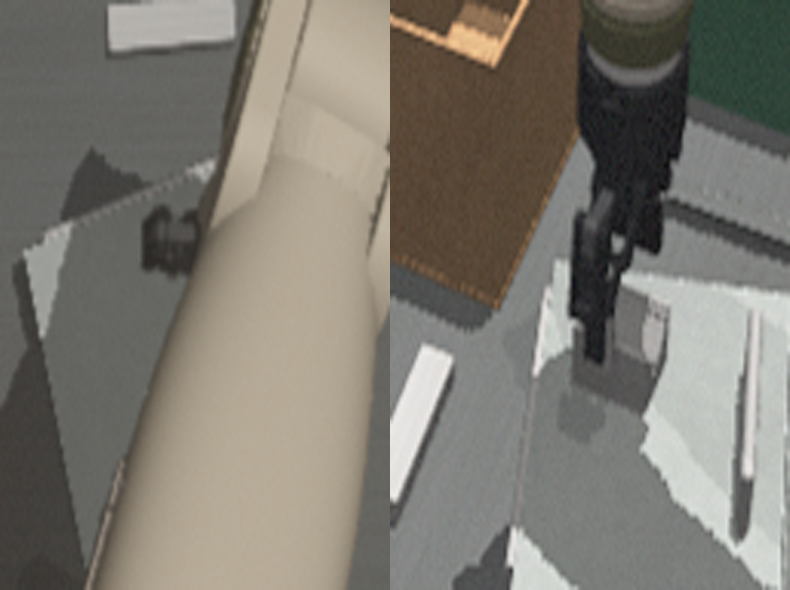

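The fingers straddle the block: in this crop the near finger is at about (595,340) in front of the block's face, and parallax accounts for the offset. Closing now.

Emit:
apply_moves --moves '[[[0,0,0],0,0.8],[[0,0,0],0,0.6],[[0,0,0],0,0.4],[[0,0,0],0,0.2],[[0,0,0],0,0],[[0,0,0],0,0],[[0,0,0],0,0],[[0,0,0],0,0],[[0,0,-0.3],0,0],[[0,0,-0.6],0,0]]' --squeeze 60

```text
clock: 5.4
tcp_pos: [0.6287, -0.1729, 0.1057]
orientation: [0.0, 0.718, 0.696, -0.0]
wrist_force: [0.3, -0.5, 1.0]
finger_gap: 0.0002
```

```bash
python3 -c "
from h import *
plan(.531,.173,.2,86)"
```

```text
t 5.4 tcp [ 0.6287 -0.1729  0.1057] yaw 88.22 tilt 0.01 gap 0.0002 F [ 0.3 -0.5  1. ] j [-0.39  0.5   0.1   1.17 -0.   -0.36]
shift [ 34.27 -10.84  -9.44] turn 2.22
```

Gap is 0, so the fingers missed the block. I'll look at it.

```bash
python3 -c "
from h import *
a=[cam(n)['pixels'][:,:,::-1] for n in('top','side')]
cv2.imwrite('pics/c.png',np.hstack([cv2.resize(a[0][180:310,310:440],(390,590),interpolation=2),cv2.resize(a[1][110:240,280:410],(400,590),interpolation=2)]))
"
```

```text
(no output)
```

View pics/c.png

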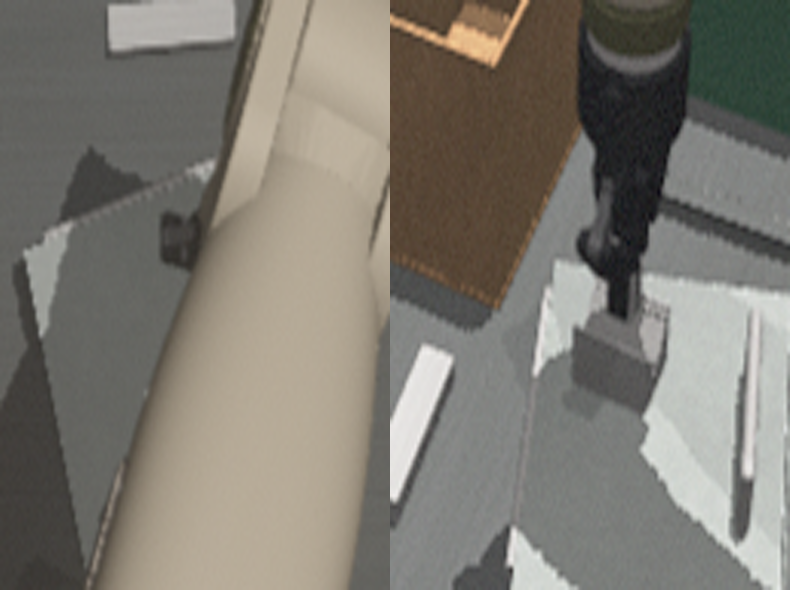

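```bash
python3 -c "
from h import *
c=cam('side')
for p in[(.6287,-.1729,.1057),(.6287,-.1729,.1365),(.6287,-.1729,.15),(.6287,-.13,.1125)]:
    u,v=proj(c,p);print(p,u,v,'crop',(u-280)*400/130+390,(v-110)*590/130)
a=[c['pixels'][:,:,::-1],cam('top')['pixels'][:,:,::-1]]
cv2.imwrite('pics/d.png',cv2.resize(a[0][130:230,310:410],(600,600),interpolation=2))
"
```

```text
(0.6287, -0.1729, 0.1057) 354.776434080435 188.60727733512462 crop 620.0813356321078 356.7561048286425
(0.6287, -0.1729, 0.1365) 355.3659537796889 179.03884401127246 crop 621.8952423990427 313.33013820500577
(0.6287, -0.1729, 0.15) 355.6317646715923 174.72449489087688 crop 622.7131220664378 293.7496306585951
(0.6287, -0.13, 0.1125) 347.7821068278223 198.49308416713544 crop 598.5603287009917 401.6224589123839
```

View pics/d.png

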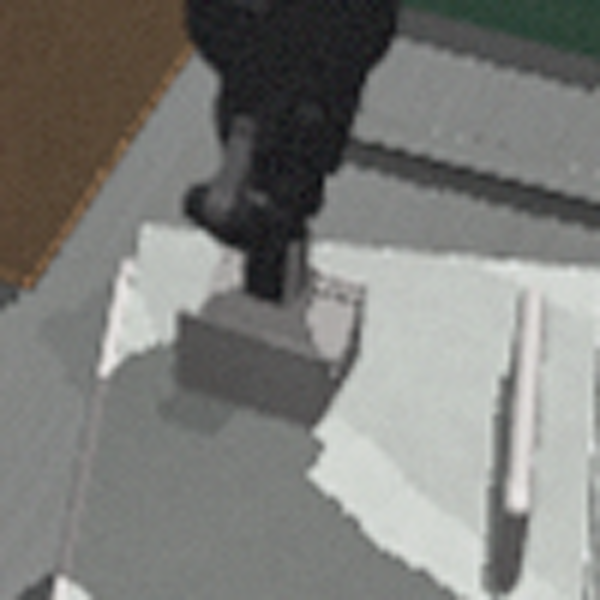

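```bash
python3 -c "
from h import *
T=cam('top');c=cam('side')
t=lambda U,V:((U+.5)/5+310-.5,(V+.5)/5+200-.5)
s=lambda U,V:((U+.5)/4.8+310-.5,(V+.5)/4.8+160-.5)
for a,b in [((143,527),(463,437)),((585,402),(488,72)),((480,53),(112,36)),((40,178),(45,392)),((330,248),(270,145)),((418,133),(178,52)),((418,252),(292,90)),((335,135),(145,107))]: print(tri(T,t(*a),c,s(*b)))
print(proj(c,(.6276,-.133,.2135)),proj(c,(.6276,-.133,.2005)),proj(c,(.6276,-.218,.2135)))
im=cv2.imread('pics/a_side.png');cv2.imwrite('pics/a2.png',cv2.resize(im[60:210,300:450],(600,600),interpolation=2))
"
```

```text
(array([ 0.4616325 , -0.05827585,  0.08972618]), np.float64(0.00018165173621221658))
(array([ 0.52630296, -0.28783777,  0.09233346]), np.float64(0.0004725142215197868))
(array([ 0.71289812, -0.23858233,  0.08732549]), np.float64(0.0014647333150650927))
(array([ 0.64421077, -0.00479311,  0.0889932 ]), np.float64(0.001284495875581375))
(array([ 0.59859779, -0.15296048,  0.1330491 ]), np.float64(0.007445304624132365))
(array([ 0.66142609, -0.19846175,  0.12952463]), np.float64(0.0008901184284807589))
(array([ 0.60057714, -0.19728252,  0.12869768]), np.float64(0.00026838739151508975))
(array([ 0.66058532, -0.15607205,  0.1295543 ]), np.float64(0.0005787775491666936))
[350.38862513 164.70281367] [350.16263719 169.21685112] [365.00960429 141.40981658]
```

View pics/a2.png

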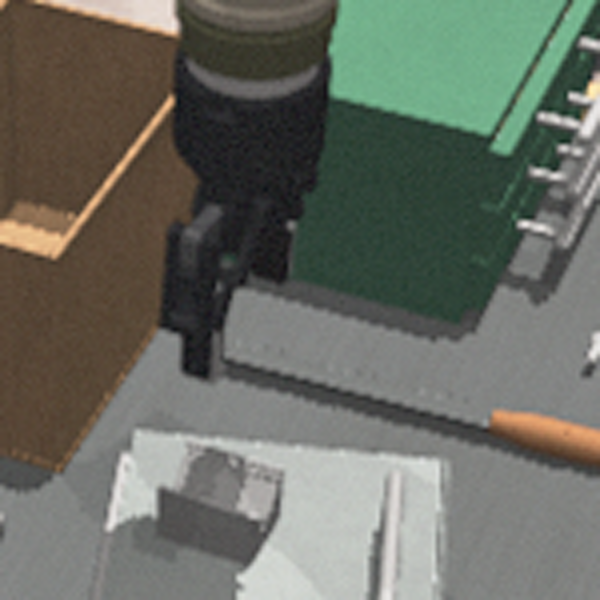

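Comparing in the side view, the shut tip (crop d: about (270,300)) sits over the block's top face. The projected TCP would be about 30 mm lower. So the real fingertips are about 30 mm higher than reported relative to the scene, and they closed just above or inside the groove. The block hasn't moved. I'll raise, reopen, and come down in steps while checking.

Emit:
apply_moves --moves '[[[0,0,-1],0,0],[[0,0,-3],0,0.2],[[0,0,-4],0,1],[[0,0,-4],0,1],[[0,0,-4],0,1],[[0,0,-4],0,1],[[0,0,-3],0,1],[[0,0,-1],0,1],[[0,0,1],0,1],[[0,0,2],0,1]]'

```text
clock: 6.95
tcp_pos: [0.6275, -0.1723, 0.0833]
orientation: [-0.001, 0.718, 0.696, -0.001]
wrist_force: [0.4, -0.1, -0.4]
finger_gap: 0.0855
```

```bash
python3 -c "
from h import *
plan(.629,-.173,.07,88.5)
c=cam('side');s=env.get_state()['tcp_pos']
for dy in(.043,-.043):
  u,v=proj(c,s+[0,dy,.013]);print((u-310)*6,(v-130)*6)
cv2.imwrite('pics/e.png',cv2.resize(c['pixels'][130:230,310:410,::-1],(600,600),interpolation=2))
"
```

```text
t 6.95 tcp [ 0.6275 -0.1723  0.0833] yaw 88.22 tilt 0.17 gap 0.0855 F [ 0.4 -0.1 -0.4] j [-0.39  0.51  0.07  1.13 -0.   -0.36]
shift [-0.06  0.16  1.33] turn -0.28
228.05594534435477 444.38476906084134
311.08956604866205 303.4323123440638
```

View pics/e.png

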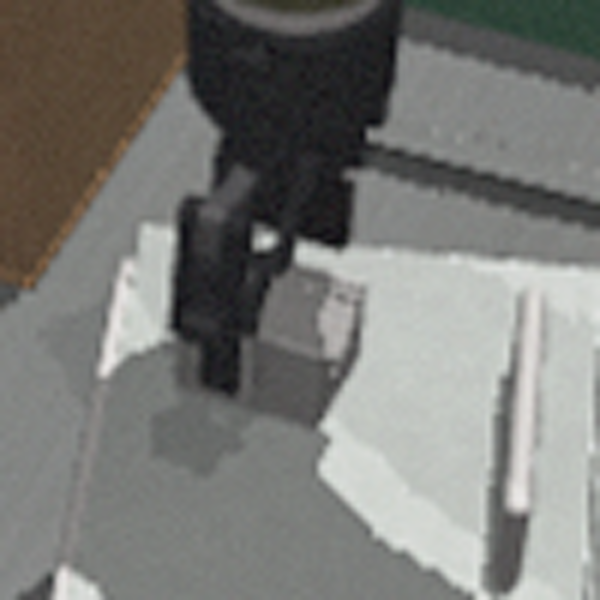

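The near tip is at (220,393), still about 25–30 mm above where the reported pose would put it. I'll go down another 14 mm and close.

Emit:
apply_moves --moves '[[[-0.1,0.1,0.5],0,1],[[-0.1,0.1,1],0,1],[[-0.1,0.1,1.4],0,1],[[-0.1,0.1,1.4],0,0.8],[[-0.1,0.1,1.4],0,0.6],[[-0.1,0.1,1.4],0,0.4],[[-0.1,0.1,1.4],0,0.3],[[-0.1,0.1,1.4],0,0.3],[[-0.1,0.1,1.4],0,0.3],[[-0.1,0.1,1.4],0,0.3]]'

```text
clock: 8.25
tcp_pos: [0.6301, -0.1745, 0.0724]
orientation: [0.001, 0.718, 0.696, -0.0]
wrist_force: [-2.3, -2.0, 5.3]
finger_gap: 0.0445
```

```bash
python3 -c "
from h import *
plan(.629,-.173,.07,88.5)
c=cam('side');s=env.get_state()['tcp_pos']
cv2.imwrite('pics/f.png',cv2.resize(c['pixels'][130:230,310:410,::-1],(600,600),interpolation=2))
"
```

```text
t 8.25 tcp [ 0.6301 -0.1745  0.0724] yaw 88.21 tilt 0.11 gap 0.0445 F [-2.3 -2.   5.3] j [-0.39  0.52  0.05  1.1  -0.   -0.36]
shift [ 0.15 -0.11  0.24] turn -0.29
```

View pics/f.png

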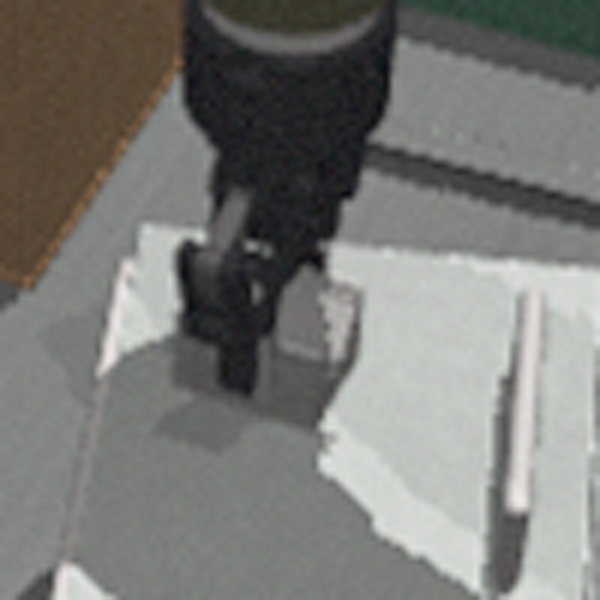

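The gap is 44.5 mm, so the block is gripped. Lifting straight up.

Emit:
apply_moves --moves '[[[0,0,0],0,0.1],[[0,0,0],0,0],[[0,0,0],0,0],[[0,0,-0.5],0,0],[[0,0,-1.5],0,0],[[0,0,-3],0,0],[[0,0,-5],0,0],[[0,0,-7],0,0],[[0,0,-9],0,0],[[0,0,-9.5],0,0]]' --squeeze 70

```text
clock: 9.55
tcp_pos: [0.6307, -0.1741, 0.1688]
orientation: [0.002, 0.718, 0.696, 0.001]
wrist_force: [1.2, -0.0, -6.8]
finger_gap: 0.0438
```

```bash
python3 -c "
from h import *
plan(.531,.173,.17,86)
c=cam('side');s=env.get_state()['tcp_pos']
cv2.imwrite('pics/g.png',cv2.resize(c['pixels'][90:240,300:450,::-1],(600,600),interpolation=2))
"
```

```text
t 9.55 tcp [ 0.6307 -0.1741  0.1688] yaw 88.23 tilt 0.2 gap 0.0438 F [ 1.2 -0.  -6.8] j [-0.39  0.48  0.22  1.31  0.   -0.36]
shift [ 34.38 -11.04  -0.19] turn 2.23
```

View pics/g.png

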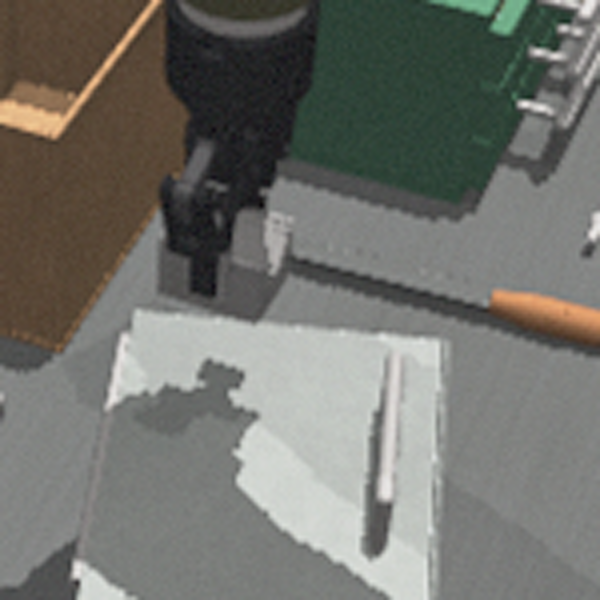

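The block is held level with 6.8 N of weight. Carrying it over to the tray.

Emit:
apply_moves --moves '[[[2,-0.7,0],0,0],[[6,-2,0],0.5,0],[[10,-3.3,0],1,0],[[14.5,-4.7,0],1.5,0],[[19,-6.1,0],2,0],[[23.5,-7.5,0],2.2,0],[[28,-9,0],2.2,0],[[31.5,-10.1,0],2.2,0],[[33.5,-10.8,0],2.2,0],[[34.4,-11,0],2.2,0]]'

```text
clock: 10.85
tcp_pos: [0.5285, 0.175, 0.1657]
orientation: [-0.001, 0.73, 0.683, -0.001]
wrist_force: [0.0, -0.5, -5.9]
finger_gap: 0.0437
```

Emit:
apply_moves --moves '[[[0,0,0],0,0],[[0,0,1.5],0,0],[[0,0,3.5],0,0],[[0,0,5.5],0,0],[[0,0,7.5],0,0],[[0,0,9.5],0,0],[[0,0,11.5],0,0],[[0,0,13],0,0],[[0,0,14],0,0],[[0,0,14],0,0]]'

```text
clock: 12.1
tcp_pos: [0.5298, 0.173, 0.0256]
orientation: [-0.0, 0.731, 0.682, -0.001]
wrist_force: [0.8, -0.0, -5.2]
finger_gap: 0.0441
```

```bash
python3 -c "
from h import *
plan(.531,.173,-.018,86)
a=[cam(n)['pixels'][:,:,::-1] for n in('top','side')]
cv2.imwrite('pics/i.png',np.hstack([cv2.resize(a[0][210:320,210:320],(400,400),interpolation=2),cv2.resize(a[1][240:400,240:400],(400,400),interpolation=2)]))
"
```

```text
t 12.1 tcp [0.5298 0.173  0.0256] yaw 86.0 tilt 0.1 gap 0.0441 F [ 0.8 -0.  -5.2] j [ 0.17  0.39 -0.28  0.9  -0.    0.24]
shift [0.01 0.13 4.36] turn -0.0
```

View pics/i.png

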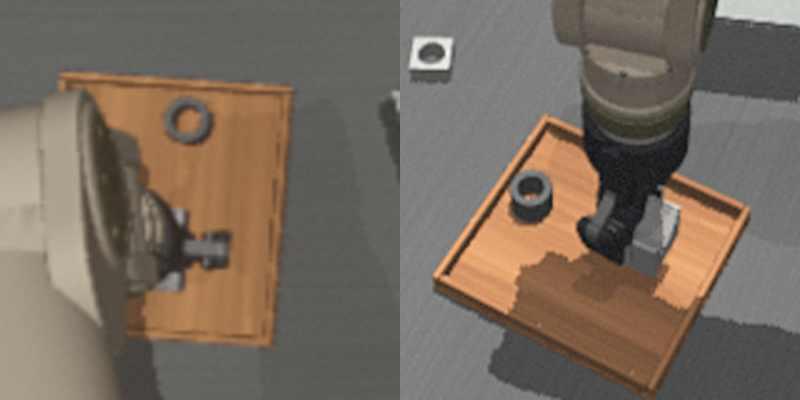

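The block hangs over the near half of the tray: top crop about (180,245), with the bushing at (187,120) clear. I'll lower it gently and watch the force.

Emit:
apply_moves --moves '[[[0,0,0.5],0,0],[[0,0,1],0,0],[[0,0,1.5],0,0],[[0,0,2],0,0],[[0,0,2.4],0,0],[[0,0,2.8],0,0],[[0,0,3.1],0,0],[[0,0,3.4],0,0],[[0,0,3.6],0,0],[[0,0,3.6],0,0]]'

```text
clock: 13.45
tcp_pos: [0.5303, 0.1734, -0.0097]
orientation: [-0.0, 0.731, 0.682, -0.0]
wrist_force: [0.1, -0.9, -6.5]
finger_gap: 0.0442
```

```bash
python3 -c "
from h import *
plan(.531,.173,-.018,86)
c=cam('side')
cv2.imwrite('pics/j.png',cv2.resize(c['pixels'][280:380,280:380,::-1],(600,600),interpolation=2))
"
```

```text
t 13.45 tcp [ 0.5303  0.1734 -0.0097] yaw 86.02 tilt 0.02 gap 0.0442 F [ 0.1 -0.9 -6.5] j [ 0.17  0.43 -0.32  0.82 -0.    0.24]
shift [-0.03  0.08  0.83] turn 0.02
```

View pics/j.png

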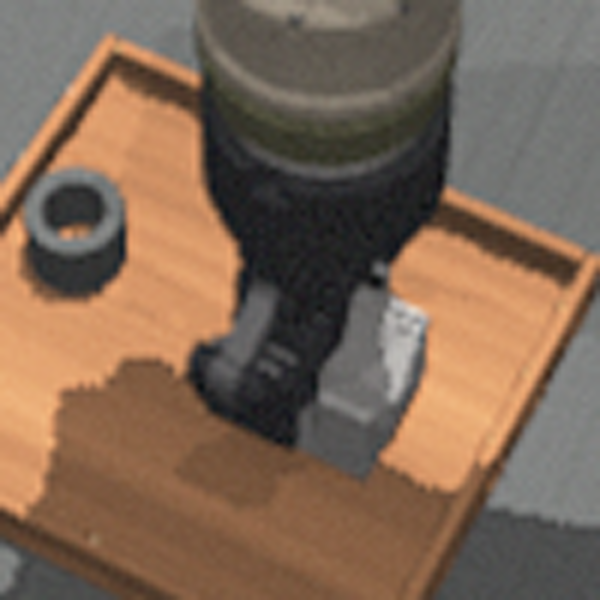

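Emit:
apply_moves --moves '[[[0,0,0.1],0,0],[[0,0,0.2],0,0],[[0,0,0.3],0,0],[[0,0,0.4],0,0],[[0,0,0.5],0,0],[[0,0,0.6],0,0],[[0,0,0.65],0,0],[[0,0,0.7],0,0],[[0,0,0.7],0,0],[[0,0,0.7],0,0]]'

```text
clock: 14.75
tcp_pos: [0.5304, 0.1734, -0.0165]
orientation: [0.0, 0.731, 0.682, 0.0]
wrist_force: [-0.3, -0.2, -6.3]
finger_gap: 0.044
```

Emit:
apply_moves --moves '[[[0,0,0.05],0,0],[[0,0,0.1],0,0],[[0,0,0.15],0,0],[[0,0,0.2],0,0],[[0,0,0.25],0,0],[[0,0,0.3],0,0],[[0,0,0.35],0,0],[[0,0,0.4],0,0],[[0,0,0.4],0,0],[[0,0,0.4],0,0]]'

```text
clock: 16.0
tcp_pos: [0.5304, 0.1734, -0.0181]
orientation: [0.001, 0.731, 0.682, 0.0]
wrist_force: [-8.0, -1.1, 15.8]
finger_gap: 0.0438
```

The block touched down at -0.0181, exactly as predicted. Easing off and releasing.

Emit:
apply_moves --moves '[[[0,0,-0.1],0,0],[[0,0,-0.2],0,0],[[0,0,-0.2],0,0.55],[[0,0,-0.2],0,0.65],[[0,0,-0.2],0,0.8],[[0,0,-0.2],0,0.9],[[0,0,-0.2],0,1],[[0,0,-0.2],0,1],[[0,0,-1],0,1],[[0,0,-2.5],0,1]]'

```text
clock: 17.25
tcp_pos: [0.5299, 0.1733, 0.0048]
orientation: [-0.0, 0.731, 0.682, -0.001]
wrist_force: [-0.4, -0.2, 0.8]
finger_gap: 0.0853
```

Emit:
apply_moves --moves '[[[0,0,-2],0,1],[[0,0,-5],0,1],[[0,0,-8],0,1],[[0,0,-12],0,1],[[0,0,-15],0,1],[[0,0,-17],0,1],[[-3,0,-18],9,1],[[-8,0,-18],18,1],[[-12,0,-18],27,1],[[-15,0,-18],36,1]]'

```text
clock: 18.5
tcp_pos: [0.5199, 0.0222, 0.186]
orientation: [0.001, 0.908, 0.42, 0.001]
wrist_force: [1.0, 0.5, -0.0]
finger_gap: 0.0852
```

```bash
python3 -c "
from h import *
plan(.523,-.162,.2,16)
a=[cam(n)['pixels'][:,:,::-1] for n in('top','side')]
cv2.imwrite('pics/k.png',np.hstack([cv2.resize(a[0][210:320,210:320],(400,400),interpolation=2),cv2.resize(a[1][240:400,240:400],(400,400),interpolation=2)]))
"
```

```text
t 18.5 tcp [0.5199 0.0222 0.186 ] yaw 49.67 tilt 0.11 gap 0.0852 F [ 1.   0.5 -0. ] j [-0.11  0.21 -0.12  1.24 -0.    0.59]
shift [-13.84  12.16  -1.39] turn 33.67
```

View pics/k.png

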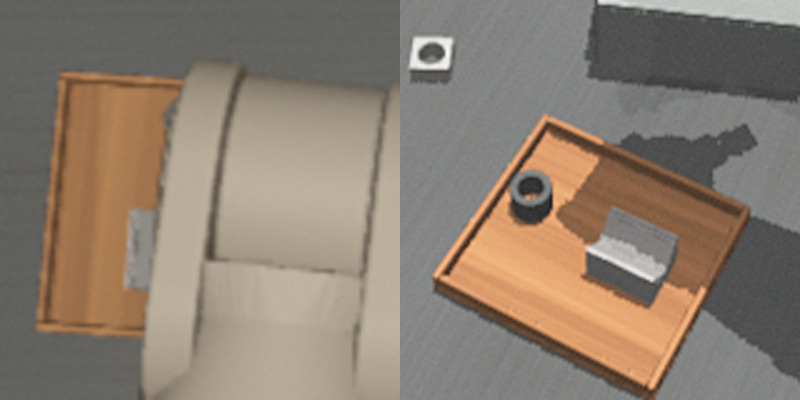

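The V-block stands upright, groove up, on the tray floor (side crop around (632,255)), and the bushing hasn't been touched. Next is the handle.

Emit:
apply_moves --moves '[[[-1,1,-0.5],5,1],[[-3.5,3,-1],11,1],[[-6,5.3,-1.4],18,1],[[-8.5,7.5,-1.4],25,1],[[-11,9.7,-1.4],31,1],[[-13,11.5,-1.4],33.7,1],[[-13.8,12.2,-1.4],33.7,1],[[-13.8,12.2,0],33.7,1],[[-13.8,12.2,2],33.7,1],[[-13.8,12.2,3],33.7,1]]'

```text
clock: 19.85
tcp_pos: [0.5239, -0.1586, 0.1528]
orientation: [-0.001, 0.99, 0.143, -0.001]
wrist_force: [0.0, -0.5, 0.9]
finger_gap: 0.0854
```

```bash
python3 -c "
from h import *
plan(.523,-.162,.0865,16)
c=cam('side');s=env.get_state()['tcp_pos']
for d in((0,0,.031),(.041,.012,.044),(-.041,-.012,.044)):
  u,v=proj(c,s+d);print((u-340)*5,(v-100)*5)
cv2.imwrite('pics/l.png',cv2.resize(c['pixels'][100:220,340:460,::-1],(600,600),interpolation=2))
"
```

```text
t 19.85 tcp [ 0.5239 -0.1586  0.1528] yaw 16.45 tilt 0.14 gap 0.0854 F [ 0.  -0.5  0.9] j [-0.44  0.28 -0.11  1.19  0.    0.84]
shift [-0.17  0.31  6.63] turn 0.45
294.3851572541493 407.33092615122615
198.05352105647643 375.63713505829594
398.0902895530562 395.05948517825743
```

View pics/l.png

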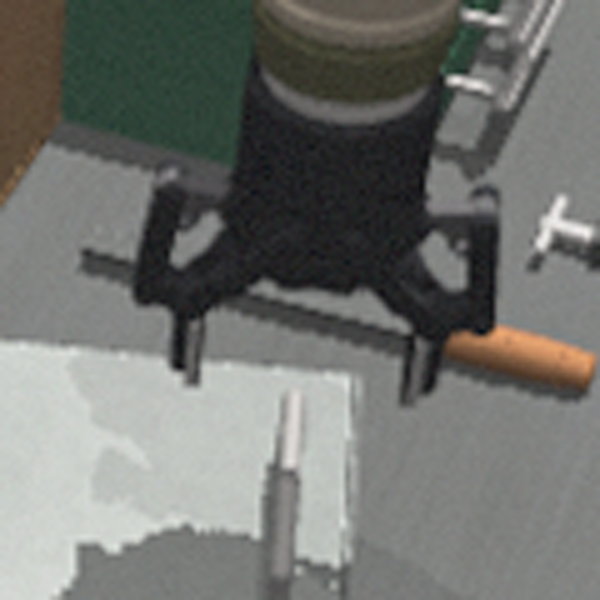

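The open tips at (190,384) and (410,402) straddle the bar (280–295 across), which matches the ~30 mm offset model. Descending onto the bar.

Emit:
apply_moves --moves '[[[-0.1,0.1,1],0,1],[[-0.2,0.3,2.2],0,1],[[-0.2,0.3,3.4],0,1],[[-0.2,0.3,4.6],0,1],[[-0.2,0.3,5.6],0,1],[[-0.2,0.3,6.2],0,1],[[-0.2,0.3,6.6],0,1],[[-0.2,0.3,6.6],0,1],[[-0.2,0.3,6.6],0,1],[[-0.2,0.3,6.6],0,1]]'

```text
clock: 21.15
tcp_pos: [0.524, -0.1639, 0.0889]
orientation: [0.0, 0.99, 0.142, 0.0]
wrist_force: [0.2, 0.1, -0.0]
finger_gap: 0.0855
```

```bash
python3 -c "
from h import *
plan(.523,-.162,.0865,16)
c=cam('side')
cv2.imwrite('pics/m.png',cv2.resize(c['pixels'][120:240,340:460,::-1],(600,600),interpolation=2))
"
```

```text
t 21.15 tcp [ 0.524  -0.1639  0.0889] yaw 16.32 tilt 0.04 gap 0.0855 F [ 0.2  0.1 -0. ] j [-0.45  0.32 -0.22  1.03 -0.    0.84]
shift [-0.04 -0.21  0.24] turn 0.32
```

View pics/m.png

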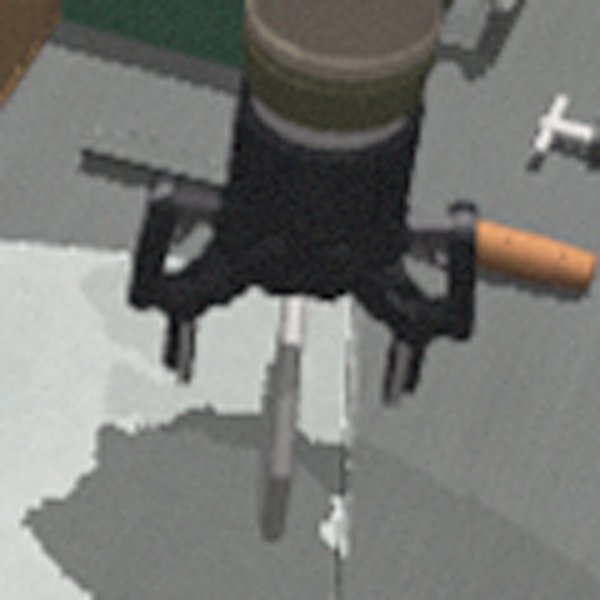

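The bar runs centred at u≈285 between the tips (180 and 395). Closing.

Emit:
apply_moves --moves '[[[0,0,0.2],0,0.8],[[0,0,0.2],0,0.6],[[0,0,0.2],0,0.4],[[0,0,0.2],0,0.25],[[0,0,0.2],0,0.15],[[0,0,0.2],0,0],[[0,0,0.2],0,0],[[0,0,0.2],0,0],[[0,0,0.2],0,0],[[0,0,0.2],0,0]]' --squeeze 60

```text
clock: 22.45
tcp_pos: [0.5236, -0.1639, 0.0866]
orientation: [0.0, 0.99, 0.142, -0.0]
wrist_force: [-1.9, 0.0, 3.8]
finger_gap: 0.0075
```

```bash
python3 -c "
from h import *
plan(.523,-.162,.0865,16)
c=cam('side')
cv2.imwrite('pics/n.png',cv2.resize(c['pixels'][120:240,340:460,::-1],(600,600),interpolation=2))
import math
for a in range(0,61,2):
  t=math.radians(163.96-a);print(a,round(16.648*math.cos(t)+16,2),round(-(16.648*math.sin(t)-4.6),2))
"
```

```text
t 22.45 tcp [ 0.5236 -0.1639  0.0866] yaw 16.32 tilt 0.02 gap 0.0075 F [-1.9  0.   3.8] j [-0.45  0.32 -0.22  1.03 -0.    0.84]
shift [-0.01 -0.2   0.01] turn 0.32
0 0.0 0.0
2 0.17 -0.56
4 0.36 -1.1
6 0.57 -1.65
8 0.8 -2.18
10 1.04 -2.71
12 1.31 -3.23
14 1.59 -3.73
16 1.89 -4.23
18 2.2 -4.72
20 2.54 -5.19
22 2.89 -5.66
24 3.25 -6.11
26 3.64 -6.55
28 4.03 -6.97
30 4.44 -7.38
32 4.87 -7.78
34 5.31 -8.16
36 5.76 -8.53
38 6.22 -8.88
40 6.7 -9.21
42 7.19 -9.52
44 7.69 -9.82
46 8.19 -10.1
48 8.71 -10.37
50 9.24 -10.61
52 9.77 -10.84
54 10.32 -11.05
56 10.87 -11.24
58 11.42 -11.41
60 11.98 -11.56
```

View pics/n.png

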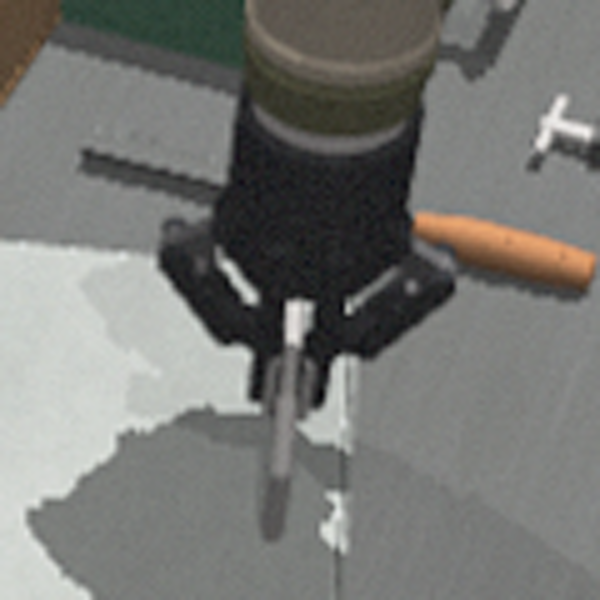

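The gap reads 7.5 mm on a 10 mm bar, and the tips end near v≈400, about level with the bar's centre line. That suggests only the tips are holding it. With the lid shut this is safe to redo, so I'll open, go 14 mm deeper and close again.

Emit:
apply_moves --moves '[[[0,0,0],0,0.4],[[0,0,0],0,0.5],[[0,0,0],0,0.5],[[0,0,0.5],0,0.5],[[0,0,1],0,0.5],[[0,0,1.4],0,0.5],[[0,0,1.4],0,0.2],[[0,0,1.4],0,0],[[0,0,1.4],0,0],[[0,0,1.4],0,0]]'

```text
clock: 23.75
tcp_pos: [0.5236, -0.1639, 0.0726]
orientation: [0.0, 0.99, 0.142, -0.0]
wrist_force: [-0.9, -0.8, 0.5]
finger_gap: 0.0086
```

```bash
python3 -c "
from h import *
plan(.523,-.162,.0865,16)
c=cam('side')
cv2.imwrite('pics/o.png',cv2.resize(c['pixels'][120:240,340:460,::-1],(600,600),interpolation=2))
"
```

```text
t 23.75 tcp [ 0.5236 -0.1639  0.0726] yaw 16.32 tilt 0.01 gap 0.0086 F [-0.9 -0.8  0.5] j [-0.45  0.33 -0.24  1.   -0.    0.84]
shift [-0.01 -0.2  -1.39] turn 0.32
```

View pics/o.png

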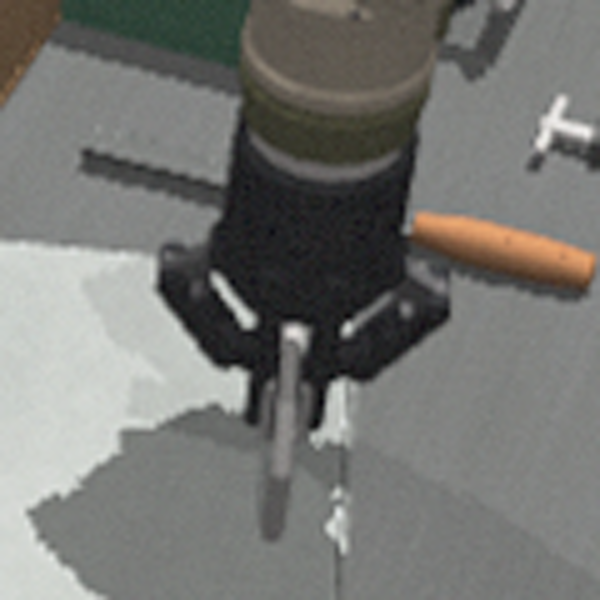

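The grip is now solid: gap 8.6 mm with low force, and the tips extend past the bar at v≈425. Raising the lid along the arc.

Emit:
apply_moves --moves '[[[0.08,0,-0.28],0,0],[[0.17,0,-0.56],0,0],[[0.26,0,-0.83],0,0],[[0.36,0,-1.1],0,0],[[0.57,0,-1.65],0,0],[[0.8,0,-2.18],0,0],[[1.04,0,-2.71],0,0],[[1.18,0,-2.97],0,0],[[1.31,0,-3.23],0,0],[[1.31,0,-3.23],0,0]]'

```text
clock: 25.05
tcp_pos: [0.5358, -0.1602, 0.1049]
orientation: [0.0, 0.99, 0.142, -0.001]
wrist_force: [-4.2, -3.5, -2.8]
finger_gap: 0.0083
```

```bash
python3 -c "
from h import *
plan(.523,-.162,.0865,16)
c=cam('side')
cv2.imwrite('pics/p.png',cv2.resize(c['pixels'][100:300,280:480,::-1],(600,600),interpolation=2))
"
```

```text
t 25.05 tcp [ 0.5358 -0.1602  0.1049] yaw 16.31 tilt 0.06 gap 0.0083 F [-4.2 -3.5 -2.8] j [-0.43  0.33 -0.16  1.08 -0.    0.85]
shift [-1.28 -0.19  1.84] turn 0.31
```

View pics/p.png

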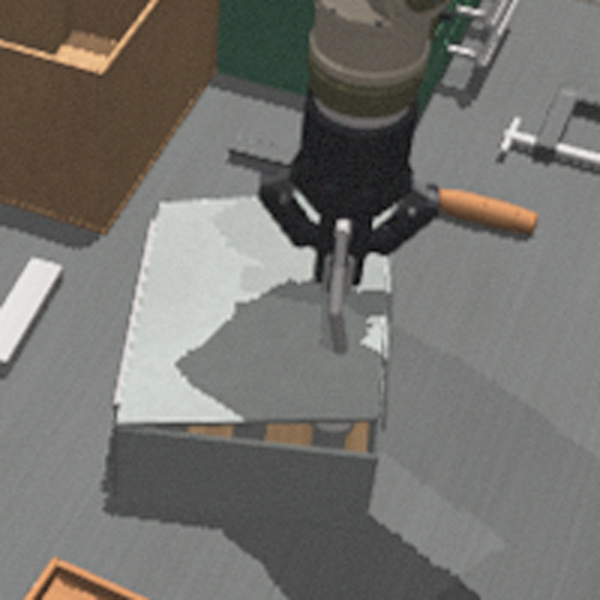

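The lid is up about 12° and the forces are small. Continuing.

Emit:
apply_moves --moves '[[[0.28,0,-0.5],0,0],[[0.58,0,-1.0],0,0],[[0.89,0,-1.49],0,0],[[1.23,0,-1.96],0,0],[[1.58,0,-2.43],0,0],[[1.94,0,-2.88],0,0],[[2.33,0,-3.32],0,0],[[2.72,0,-3.74],0,0],[[3.13,0,-4.15],0,0],[[3.56,0,-4.55],0,0]]'

```text
clock: 26.35
tcp_pos: [0.5688, -0.1507, 0.1511]
orientation: [0.001, 0.99, 0.142, -0.001]
wrist_force: [-9.0, -3.7, 1.4]
finger_gap: 0.0082
```

Emit:
apply_moves --moves '[[[0.44,0,-0.38],0,0],[[0.89,0,-0.75],0,0],[[1.35,0,-1.1],0,0],[[1.83,0,-1.43],0,0],[[2.32,0,-1.74],0,0],[[2.82,0,-2.04],0,0],[[3.32,0,-2.32],0,0],[[3.84,0,-2.59],0,0],[[4.37,0,-2.83],0,0],[[4.9,0,-3.06],0,0]]'

```text
clock: 27.6
tcp_pos: [0.6173, -0.1368, 0.1846]
orientation: [0.001, 0.99, 0.142, 0.001]
wrist_force: [-9.2, -1.8, 12.0]
finger_gap: 0.0082
```

```bash
python3 -c "
from h import *
plan(.523,-.162,.0865,16)
c=cam('side')
cv2.imwrite('pics/q.png',cv2.resize(c['pixels'][80:280,280:480,::-1],(600,600),interpolation=2))
"
```

```text
t 27.6 tcp [ 0.6173 -0.1368  0.1846] yaw 16.3 tilt 0.17 gap 0.0082 F [-9.2 -1.8 12. ] j [-0.34  0.43  0.18  1.32 -0.    0.94]
shift [-9.77 -0.25  9.79] turn 0.3
```

View pics/q.png

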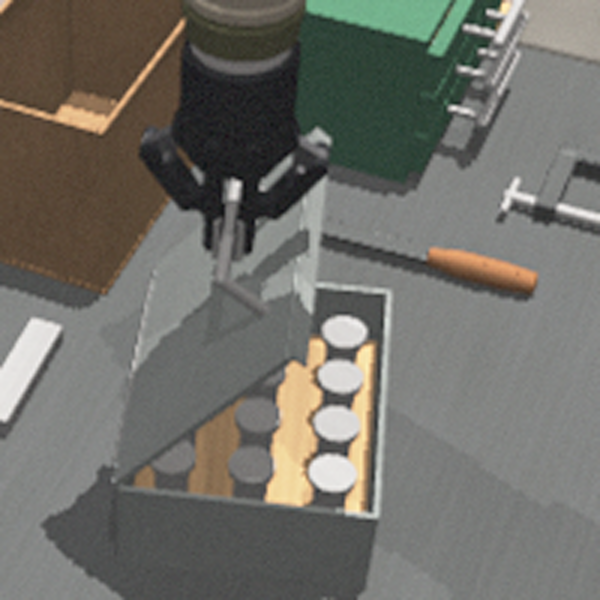

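The lid is at about 52°. The last few degrees come next, with a little extra height to relieve the ~15 N inward push.

Emit:
apply_moves --moves '[[[0.27,0,-0.15],0,0],[[0.55,0,-0.3],0,0],[[0.82,0,-0.43],0,0],[[1.1,0,-0.55],0,0],[[1.37,0,-0.66],0,0],[[1.65,0,-0.77],0,0],[[1.93,0,-0.86],0,0],[[2.21,0,-0.95],0,0],[[2.21,0,-0.95],0,0],[[2.21,0,-0.95],0,0]]'

```text
clock: 28.9
tcp_pos: [0.639, -0.1304, 0.1925]
orientation: [0.001, 0.99, 0.142, 0.001]
wrist_force: [-4.3, -2.3, 4.9]
finger_gap: 0.0083
```

```bash
python3 -c "
from h import *
plan(.6385,-.1305,.0726+.1156,16)
for n in('side','top'):
  c=cam(n)
  cv2.imwrite(f'pics/r_{n}.png',cv2.resize((c['pixels'][90:240,300:450] if n=='side' else c['pixels'][180:330,310:460])[:,:,::-1],(600,600),interpolation=2))
"
```

```text
t 28.9 tcp [ 0.639  -0.1304  0.1925] yaw 16.31 tilt 0.14 gap 0.0083 F [-4.3 -2.3  4.9] j [-0.32  0.47  0.26  1.37 -0.    0.96]
shift [-0.05 -0.01  0.43] turn 0.31
```

View pics/r_side.png

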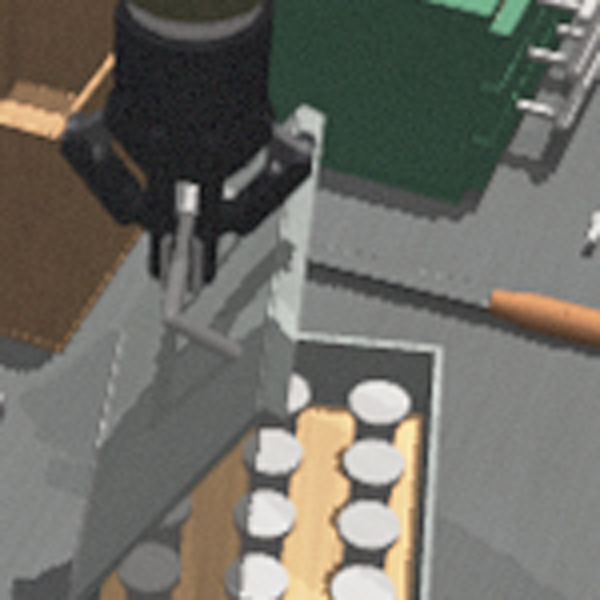

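View pics/r_top.png

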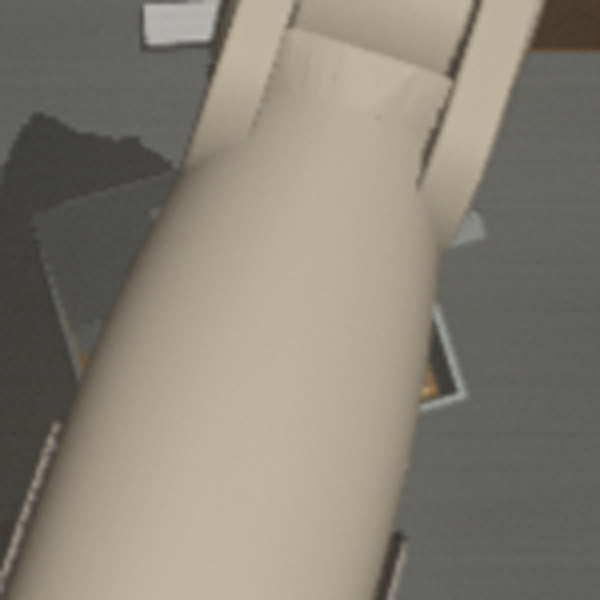

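```bash
python3 -c "
from h import *
c=cam('side');ps=np.radians(16.1)
ax=np.array([np.cos(ps),np.sin(ps),0]);ay=np.array([-np.sin(ps),np.cos(ps),0])
for H in (np.array([.6768,-.1193,.0835]),np.array([.676,-.115,.0905])):
 for th in(0,50,55,60,65,70):
  t=np.radians(th);o=[]
  for lx,ly,lz in((-.19,.12,0),(-.19,-.12,.006),(-.19,-.12,0),(-.16,.055,.046)):
    # rotate: front rises
    X=lx*np.cos(t)+lz*np.sin(t);Z=-lx*np.sin(t)+lz*np.cos(t)
    u,v=proj(c,H+ax*X+ay*ly+np.array([0,0,Z]));o+=[round((u-300)*4),round((v-90)*4)]
  print(th,o)
s=env.get_state();print(s['clock'],s['wrist_force'],s['tcp_pos'])
"
```

```text
0 [423, 652, 442, 342, 441, 349, 383, 501]
50 [319, 452, 345, 142, 352, 148, 223, 341]
55 [294, 435, 322, 126, 330, 131, 197, 330]
60 [266, 419, 298, 111, 307, 116, 170, 322]
65 [237, 404, 272, 98, 281, 102, 143, 315]
70 [206, 392, 245, 87, 255, 91, 114, 309]
0 [423, 650, 442, 338, 441, 345, 383, 498]
50 [319, 448, 345, 136, 352, 143, 222, 336]
55 [293, 431, 322, 120, 330, 126, 196, 326]
60 [265, 415, 297, 105, 306, 110, 169, 317]
65 [236, 400, 271, 92, 281, 97, 141, 310]
70 [204, 388, 244, 81, 254, 85, 112, 305]
29.05 [-4.73756821 -1.98093251  4.56257662] [ 0.63895183 -0.13042776  0.19244424]
```

The projected model matches the picture. The handle's near end at (168,318) gives about 60°, and the lid's front corners (303,105) and (270,412) give about 59–60°. I'll hold, then check everything once more.

Emit:
apply_moves --moves '[[[0,0,0],0,0],[[0,0,0],0,0],[[0,0,0],0,0],[[0,0,0],0,0],[[0,0,0],0,0],[[0,0,0],0,0],[[0,0,0],0,0],[[0,0,0],0,0],[[0,0,0],0,0],[[0,0,0],0,0]]'

```text
clock: 30.3
tcp_pos: [0.6389, -0.1304, 0.1924]
orientation: [0.001, 0.99, 0.142, 0.001]
wrist_force: [-4.6, -1.8, 4.5]
finger_gap: 0.0077
```

```bash
python3 -c "
from h import *
plan(.6385,-.1305,.0726+.1156,16)
c=cam('side');cv2.imwrite('pics/z.png',c['pixels'][:,:,::-1])
"
```

```text
t 30.3 tcp [ 0.6389 -0.1304  0.1924] yaw 16.31 tilt 0.13 gap 0.0077 F [-4.6 -1.8  4.5] j [-0.32  0.47  0.26  1.37 -0.    0.96]
shift [-0.04 -0.01  0.42] turn 0.31
```

View pics/z.png

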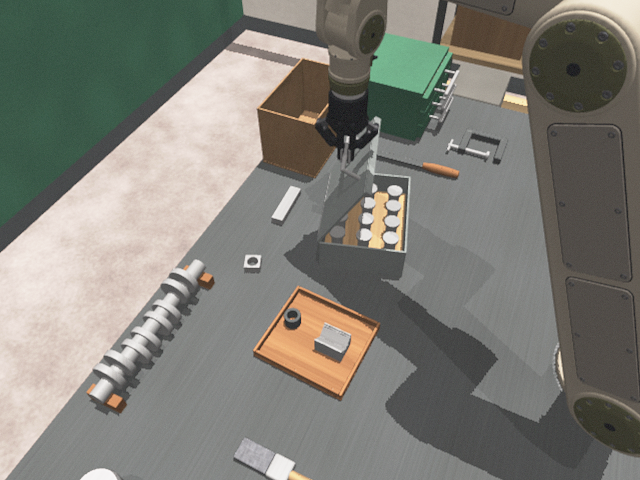

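The lid is still and held at about 60°. The V-block stands in the tray at (332,341), and the bushing (292,318), nut, bar, file and brush are where they began. Handing in.

```bash
python3 -c "
from workcell import env
env.hand_in()"
```

```text
the job is handed in; nothing more can be done
```

The lid is open at about 60° and the gripper is still holding it by the handle bar. The V-block stands groove up on the tray floor. I handed in at about 30 s of the 54 s; no verdict was reported.

**Last checks:**
- **Lid:** the side view puts it at about 59–60°. It didn't move between the last two looks. The measured wrist force was about 7 N.
- **V-block:** it was set down by contact, not dropped, and released. In the side view it stands upright in the near half of the tray, clear of the bushing.
- **Other things:** the bushing, nut, bar, file and brush look unmoved in the side view.

**What went wrong or disagreed:**
- **First grasp missed:** the fingers closed on nothing because their tips really sit about 30 mm or more higher than the reported pose suggests. I corrected this from the pictures. The block's touchdown height then came out exactly as predicted from the lid.
- **First grip on the handle was too shallow:** it read 7.5 mm on the 10 mm bar. I opened with the lid still shut, went 14 mm deeper and closed again, reading 8.6 mm. It read about 8 mm through the lift and 7.7 mm at the end.
- **Camera heights:** the two views together put the lid about 7 mm too low.

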